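# Pop the bench scale's battery pack and catch it

## Task

The bench scale's battery pack is due for charging: with one fingertip press the release key beside the battery bay and, with the other finger standing in front of the pack, catch the pack as its spring shoots it out, letting it come out at least a centimetre but stopping it before it is halfway out of its bay. Finish while holding it like that, the finger against the pack's front end and the spring pushing the pack against it. Do not pinch or lift the pack, and leave the jar, the cutter ring, the bowl and the spatula where they are.

Things in the scene. Friction and masses are not known exactly. Their poses are not given: they have to be found in the camera images.
- scale: white bench scale with a square steel pan, fixed, 295 mm deep (x), 240 mm wide (y), 56 mm high. Origin on the bench, mid width, 150 mm behind its front edge; x from its front (facing the robot) to its back, y to the robot's left, z up. Behind x = -105 mm the housing is 48 mm high; before it lie, right to left: sloping display console (to y = -12 mm, up to 48 mm high), key ledge, battery bay
- bay_home (a point): point fixed in the scale at (-115, 70, 8) mm: where the pack's origin lies when latched home; axes as the scale's. The pack's travel out is its displacement from here along the scale's -x. The bay runs from y 45.5 to 94.5 mm between low cheeks 18 and 20 mm high; the housing roofs its rear. The bench before the scale is free for 100 mm in front of the pack
- battery: loose black battery pack, 80 mm long (x), 46 wide (y), 32 high, 110 to 190 g; origin under its centre, 8 mm above the bench, so its top is at 40 mm. Latched, its front end is at x = -155 mm of the scale, 5 mm proud of the scale's edge. Unlatched, a spring pushes it out along the scale's -x with 6 N, 3.6 N at 40 mm: 20 mm in under 0.1 s; if not stopped it leaves the bay and slides off
- key_top (a point): middle of the top of the grey ribbed release key, 30 mm (x) by 28 mm (y), just right of the battery bay, at (-138, 20, 28) mm of the scale when up: 28 mm above the bench and 10 mm above the ledge round it. 13 mm lie between the key's left edge and the pack's side; the console begins 32 mm right of this point, the housing 33 mm behind it
- release_key (a joint): how far the release key is pressed down, in m: 0 up, 0.008 fully down. Its spring takes 2 N at first, 4 N fully down; latch friction adds up to about 4 N. The pack is let go at about 0.0045. The key rises again when let go
- jar: small glass jar with a steel cap, 54 mm across, 75 mm high, origin under its centre; standing in front of the scale's display; to be left alone
- cutter: steel cutter ring, 70 mm across, 45 mm high, origin at the centre of its underside; standing to the left of the scale's front; to be left alone
- bowl: steel bowl, 170 mm across, 70 mm high, origin under its centre; to the left of the scale; to be left alone
- spatula: flat spatula with a black handle, 240 mm long along its x, lying to the right of the scale; origin under its middle; to be left alone
Things that resemble listed ones, but are neither listed nor needed, are in the scene too. What is shaped like the battery but red or turquoise is not meant.

How it is judged:
By the outcome, as a careful person would: the job done as asked, in the order asked, and still so for the second after the job is handed in, while the arm keeps its last pose, push and grip.
It also fails if it takes over 32 s, if anything falls off the work surface, if the arm or the gripper's body presses on something with over 40 N, if the wrist force passes 120 N, or if a joint passes its speed limit or range.

## Robot

A 6-joint arm with a two-finger parallel gripper is mounted at the origin on the work surface. World frame = base frame: x ahead of the robot, y to its left, z up, the work surface at z = 0. Lengths are in m, angles in rad, forces in N, time in s.
With the tool pointing down it reaches from about 0.3 to 0.75 m from the base axis. Payload 8.5 kg.
Tool frame: the origin (TCP) lies on the centre line of the jaws, within the pads' length; the fingertips stand manip.finger_overhang ahead of it and the grasp point (between the pads) lies 8 mm behind it (manip.finger_overhang is the distance from the TCP to the fingertips, in m); z points along the fingers, y is the direction in which the jaws open and shut (so a half turn about z gives the same grasp; the last joint's range is limited). The gripper opens to 85 mm and grips with 20 to 120 N. Pads are 22 mm wide; open, the fingers measure 114 mm over their backs; the gripper's body (76 mm by 85 mm) begins 54 mm behind the grasp point. The pads swing forward as they close: fully open they stand 13 mm farther back than shut.
Start: joints at [-1.509, 0.381, 1.297, -0, 1.464, -0.215], TCP at [0.15, -0.529, 0.211] pointing down, gripper open.
Joint ranges: [-3.11, 3.11], [-0.89, 2.33], [0.22, 2.48], [-1.42, 4.56], [0.17, 2.85], [-2.88, 2.88]. Speed limits (rad/s): [2.39, 2.39, 3.14, 3.14, 3.14, 3.14].

## Interface

Orientations are given as a unit quaternion [w, x, y, z].
In Python, from rig import sense, read_camera, calibration, ticket, manip gives the robot as it stands. The module is installed in compiled form; this text tells all that it offers.
- The arm moves only by the tool step_arm, never from a script. Its argument "commands" is text: rows parted by semicolons, each of 4 numbers parted by spaces: the shift along the tool's x, y, z in mm, then the turn about the tool's z in rad. In form: x y z twist; .... A call has exactly 8 rows; each row is the pose to reach, as a shift and turn from the pose commanded when the call began, along the tool's axes at that moment; what a row does not reach only later rows make up. A row lasts 1/10 s, in which the tool goes at most 50 mm and 8.59 degrees, less where a joint would pass 70% of its speed; a pose out of reach is approached as far as the arm can. A call with a gripper value outside its range is refused whole. "gripper" is the finger opening in mm, from 0 to 85.4, set as the call begins (left out, the last holds). The fingers move at their own pace and stop on an object; "force" is the grip in N (left out, the last holds). Time passes only in rows, so rows that repeat a pose let the fingers close, or fill a call up. It gives the time, the measured TCP pose, the force and the opening at its end, in the units of the state.
- sense(): the state, without advancing time (a new reading comes with each control period).
- read_camera(name): name is "scene" or "top" or "wrist"; returns the picture (480x640x3 uint8, blue, green, red); there is no depth.
- calibration(name): a dict with "mtx" (3x3 intrinsics, pixels), "R" (3x3) and "t" (3): a world point X has camera coordinates R X + t; the wrist camera has in their place "hand_eye" (4x4, takes a point from camera to tool coordinates, whose origin is the TCP and whose axes are the flange's). Camera axes: x right, y down, z forward; pixel columns grow to the right and rows downward; lengths in m; the calibration is good to about 2 mm. A picture is of the moment at which its call begins: read the wrist's pose just before it. calibration takes no time and is no camera call.
- ticket.job_done(): hands the job in, once; it reports no verdict.
The state is a dict: "time": time; "joints": joint angles; "qvel": joint speeds; "tau": joint torques, N m; "ee_pos": TCP position; "orientation": TCP orientation; "force": force on the tool from outside, world axes, zero at the start; "ft_torque": the same for the moment, N m; "grip_width": finger opening in m.
Only numpy, scipy, OpenCV 4.12 (cv2) and the standard library are available. Lean on these libraries where they do the work, as an engineer would, in place of code of your own. Each camera call takes 0.05 s, during which the arm holds its last target. There are 200 camera calls.

## Working session

There is one attempt and no reset: what is moved stays moved. The work goes in short steps, Python scripts to look and compute and a tool call to move; the robot and the scene stay as the last step left them, time stands still between calls to the robot, and variables do not carry over. Pictures are saved under pics/ and viewed, about 8 in all and at most 12, crops included, and the job is handed in when it is done.

Besides the shell and the picture viewer there is one more tool, called after "Emit:" as name(argument=value, ...) on one line, values as JSON. step_arm: Moves the arm, as the interface text tells. Its arguments: {"type":"object","properties":{"commands":{"type":"string"},"gripper":{"type":"number"},"force":{"type":"number"}},"required":["commands"]}

```bash
mkdir -p pics
python3 - <<'E'
from rig import *
import cv2,numpy as np
s=sense();print(s)
print(manip.finger_overhang)
for n in("scene","top"):
    cv2.imwrite(f"pics/{n}0.png",read_camera(n));c=calibration(n);print(n,c)
print(calibration("wrist"))
E
```

```text
{'time': 0.0, 'joints': array([-1.50929699e+00,  3.81231674e-01,  1.29826945e+00,  3.57812680e-06,
        1.46359819e+00, -2.15271888e-01]), 'qvel': array([ 2.36225540e-04, -1.02272087e-04,  2.26810871e-04,  8.04165397e-05,
        1.59485026e-04, -6.59993399e-04]), 'tau': array([-2.78880783e-03, -4.48460162e+01, -2.31281573e+01, -3.64371126e-04,
        4.74621382e-03, -2.92849018e-05]), 'ee_pos': array([ 0.15028142, -0.52873443,  0.20998972]), 'orientation': array([-7.50971030e-04,  9.90439728e-01,  1.37944109e-01,  5.96373313e-05]), 'force': array([-0.160578  , -0.04674287, -0.10719603]), 'ft_torque': array([-0.0296742 ,  0.01982294,  0.02660017]), 'grip_width': 0.08531975847782003}
0.011
scene {'mtx': array([[439.21922017,   0.        , 317.64714632],
       [  0.        , 439.21922017, 240.66330826],
       [  0.        ,   0.        ,   1.        ]]), 'R': array([[ 0.26105616,  0.96525411,  0.01158374],
       [ 0.74316295, -0.19330346, -0.64057989],
       [-0.6160832 ,  0.17583593, -0.76780415]]), 't': array([-0.17142569, -0.33878213,  1.25933389])}
top {'mtx': array([[465.0
[... 159 characters left out ...]
1112597, -0.99916029,  0.03943249],
       [-0.99661762,  0.00786933, -0.08180096],
       [ 0.08142196, -0.04020923, -0.99586831]]), 't': array([0.0104474 , 0.50332366, 0.80963243])}
{'mtx': array([[406.49965797,   0.        , 320.93627899],
       [  0.        , 406.49965797, 239.84847625],
       [  0.        ,   0.        ,   1.        ]]), 'hand_eye': array([[ 1.39028391e-03, -9.64173643e-01, -2.65268268e-01,
         6.55298500e-02],
       [ 9.99998600e-01,  1.58753715e-03, -5.29198317e-04,
        -3.67914345e-04],
       [ 9.31362300e-04, -2.65267161e-01,  9.64174500e-01,
        -1.63033439e-01],
       [ 0.00000000e+00,  0.00000000e+00,  0.00000000e+00,
         1.00000000e+00]])}
```

View pics/top0.png

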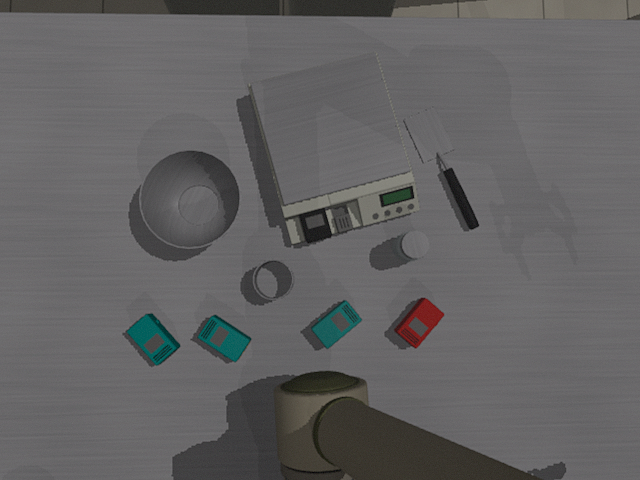

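View pics/scene0.png

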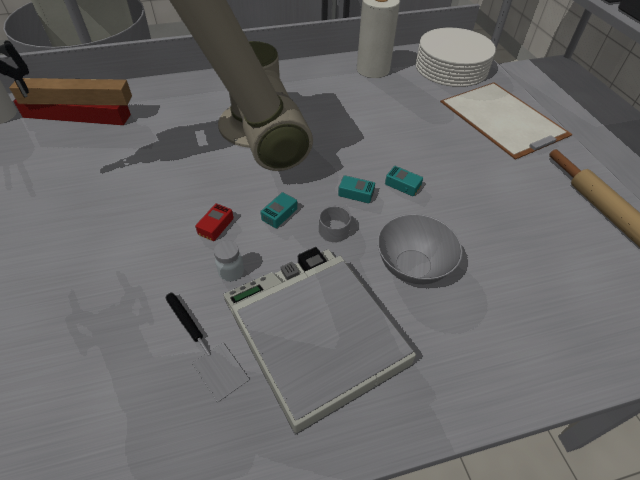

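The top view shows the scale with its front towards the bottom: pack at about (316,226), key at (342,218), jar at (414,245), cutter at (272,281). The scene view agrees with this.

```bash
cat > h.py <<'E'
import numpy as np,cv2
from rig import *
from scipy.spatial.transform import Rotation as Ro
def cam(n,s=None):
    c=calibration(n)
    if n!="wrist": return c["mtx"],c["R"],c["t"]
    T=np.eye(4);q=s["orientation"];T[:3,:3]=Ro.from_quat([q[1],q[2],q[3],q[0]]).as_matrix();T[:3,3]=s["ee_pos"]
    W=np.linalg.inv(T@c["hand_eye"]);return c["mtx"],W[:3,:3],W[:3,3]
def ray(C,u,v,z):
    K,R,t=C;d=R.T@np.linalg.inv(K)@np.array([u,v,1.]);o=-R.T@t
    return o+d*(z-o[2])/d[2]
def proj(C,X):
    K,R,t=C;p=K@(R@np.asarray(X)+t);return p[:2]/p[2]
E
python3 - <<'E'
from h import *
C=cam("top")
for n,u,v,z in[("panBL",249,85,.056),("panBR",377,54,.056),("panFL",285,206,.056),("panFR",413,172,.056),("pack",316,226,.04),("key",342,218,.028),("jar",414,245,.075),("cutter",272,270,.045)]:
    print(n,ray(C,u,v,z).round(4))
im=cv2.imread("pics/top0.png");cv2.imwrite("pics/c1.png",cv2.resize(im[160:260,270:430],None,fx=5,fy=5,interpolation=cv2.INTER_CUBIC))
E
```

```text
panBL [0.7855 0.1331 0.056 ]
panBR [ 0.8439 -0.093   0.056 ]
panFL [0.5716 0.0713 0.056 ]
panFR [ 0.6306 -0.1517  0.056 ]
pack [0.5388 0.018  0.04  ]
key [ 0.5544 -0.0287  0.028 ]
jar [ 0.5012 -0.1455  0.075 ]
cutter [0.4625 0.0945 0.045 ]
```

View pics/c1.png

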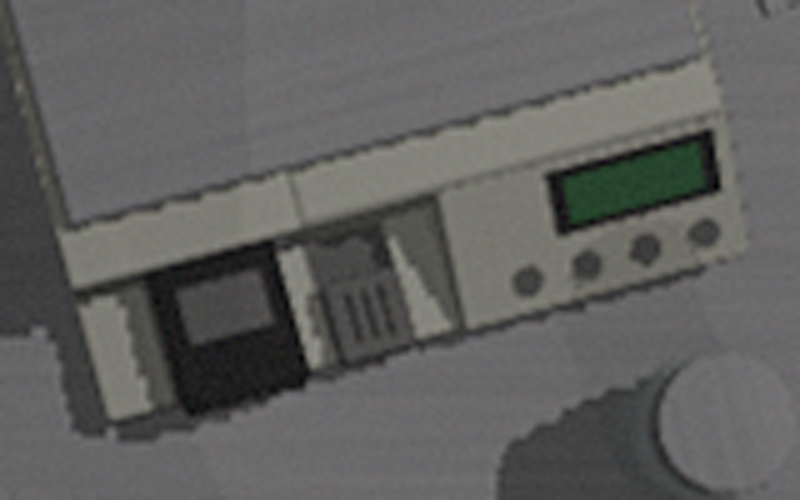

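Crop (5x of the top view): pack top front corners at (187,415) and (308,385), housing front-left corner at (75,288), and key top corners at about (330,290), (400,272), (345,362), (412,342). Next I fit the scale's pose from these.

```bash
cat > fit.py <<'E'
from h import *
from scipy.optimize import least_squares
def fit(C,pts):
    W=np.array([ray(C,u,v,z/1000)[:2] for u,v,x,y,z in pts]);L=np.array([p[2:4] for p in pts])/1000
    def f(p):
        c,s=np.cos(p[2]),np.sin(p[2]);return (L@np.array([[c,s],[-s,c]])+p[:2]-W).ravel()
    r=least_squares(f,[.67,-.03,.27],loss="soft_l1",f_scale=.003);return r.x,(f(r.x).reshape(-1,2)*1000).round(1)
def toW(p,x,y,z):
    c,s=np.cos(p[2]),np.sin(p[2]);return np.array([p[0]+(c*x-s*y)/1000,p[1]+(s*x+c*y)/1000,z/1000])
E
python3 - <<'E'
from fit import *
P=[(187,415,-155,93,40),(308,385,-155,47,40),(75,288,-105,120,48),(330,290,-123,34,28),(400,272,-123,6,28),(345,362,-153,34,28),(412,342,-153,6,28)]
p,r=fit(cam("top"),[(270+(a-2)/5,160+(b-2)/5,x,y,z) for a,b,x,y,z in P])
print(p,r)
s=sense();q=s["orientation"];M=Ro.from_quat([q[1],q[2],q[3],q[0]]).as_matrix();print(M.round(3))
for n,l in(("key",(-138,20,28)),("pack front",(-155,70,40)),("jaw centre",(-163,42,28))):print(n,toW(p,*l))
c=toW(p,-163,42,130)
th=p[2]+np.pi/4 # scale yaw; jaw axis a=(-sin45,cos45) in scale
a=np.array([-np.sin(th),np.cos(th)]);print("jaw axis",a,"twist to align tool y:",[np.arctan2(*(np.array([(k*a)@M[:2,0]*-1,(k*a)@M[:2,1]]))) for k in(1,-1)])
print("shift tool",M.T@(c-s["ee_pos"])*1000)
E
```

```text
[ 0.68358165 -0.01842538  0.24208721] [[ 1.   0.7]
 [ 1.8 -1.6]
 [-0.6  0.5]
 [ 0.8  2.4]
 [ 1.2  0.3]
 [-2.5  0.2]
 [-2.8 -3. ]]
[[ 0.962  0.273 -0.   ]
 [ 0.273 -0.962  0.001]
 [ 0.    -0.001 -1.   ]]
key [ 0.54481118 -0.03209125  0.028     ]
pack front [0.51632043 0.01237533 0.04      ]
jaw centre [ 0.51526614 -0.01672602  0.028     ]
jaw axis [-0.8560017   0.51697301] twist to align tool y: [np.float64(2.3909028184948182), np.float64(-0.7506898350949752)]
shift tool [ 491.01506218 -392.73853913   80.69136877]
```

Emit:
step_arm(commands="37 -30 0 -0.1; 75 -60 0 -0.2; 112 -90 0 -0.3; 150 -120 0 -0.4; 187 -150 0 -0.5; 225 -180 0 -0.6; 262 -210 0 -0.7; 300 -240 0 -0.76", gripper=58, force=80)

```text
time: 0.9
ee_pos: [0.3739, -0.2144, 0.2106]
orientation: [-0.0, 0.868, 0.497, -0.0]
force: [0.7, -0.9, -0.8]
grip_width: 0.058
```

```bash
cat > go.py <<'E'
from fit import *
def plan(p,l=(-163,42,0),z=.1):
    s=sense();q=s["orientation"];M=Ro.from_quat([q[1],q[2],q[3],q[0]]).as_matrix()
    c=toW(p,*l);c[2]=z;th=p[2]+np.pi/4;k=-np.array([-np.sin(th),np.cos(th)])
    print("pos",s["ee_pos"].round(4),"t",s["time"],"F",s["force"].round(1),"w",s["grip_width"])
    print("shift",(M.T@(c-s["ee_pos"])*1000).round(1),"twist",np.arctan2(-k@M[:2,0],k@M[:2,1]).round(4))
E
python3 -c "
from go import *
plan([.6836,-.0184,.25],z=.16)"
```

```text
pos [ 0.3739 -0.2144  0.2106] t 0.9 F [ 0.7 -0.9 -0.8] w 0.05795984840063127
shift [240.9  22.5  50.6] twist 0.0046
```

Emit:
step_arm(commands="40 4 8 0; 80 8 16 0; 120 12 25 0; 160 16 34 0; 200 20 42 0; 241 22 50 0; 241 22 50 0; 241 22 50 0")

```text
time: 1.7
ee_pos: [0.5147, -0.0194, 0.1601]
orientation: [-0.0, 0.868, 0.496, -0.001]
force: [0.3, -0.6, 0.2]
grip_width: 0.0582
```

Run:
```python
from go import *
s=sense();im=read_camera("wrist");cv2.imwrite("pics/w1.png",im)
np.savez("w1.npz",ee_pos=s["ee_pos"],orientation=s["orientation"])
plan([.6836,-.0184,.25],z=.16)
p=[.6836,-.0184,.25];C=cam("wrist",s)
for l in((-138,20,28),(-155,47,40),(-155,93,40),(-105,120,48)):print(l,proj(C,toW(p,*l)).round())
```

```text
pos [ 0.5146 -0.0202  0.1605] t 1.75 F [ 0.1 -1.1  0.1] w 0.05798447669824135
shift [ 2.2 -0.5  0.5] twist 0.0017
(-138, 20, 28) [368. 216.]
(-155, 47, 40) [326. 210.]
(-155, 93, 40) [279. 163.]
(-105, 120, 48) [301.  77.]
```

View pics/w1.png

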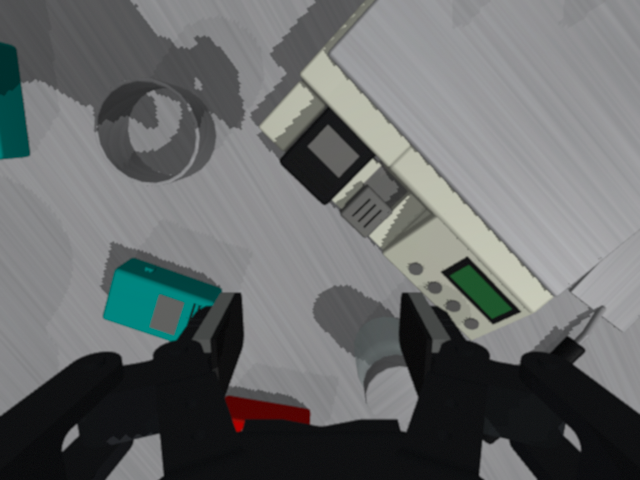

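The wrist view shows the pack at about (328,155) and the key at (366,210). Jaw tips sit at about (230,300) and (415,300). Nothing is below the fingers yet. I'll crop for accurate corners.

```bash
python3 -c "
import cv2
im=cv2.imread('pics/w1.png');cv2.imwrite('pics/c2.png',cv2.resize(im[90:240,265:455],None,fx=4,fy=4,interpolation=cv2.INTER_CUBIC))"
```

```text
(no output)
```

View pics/c2.png

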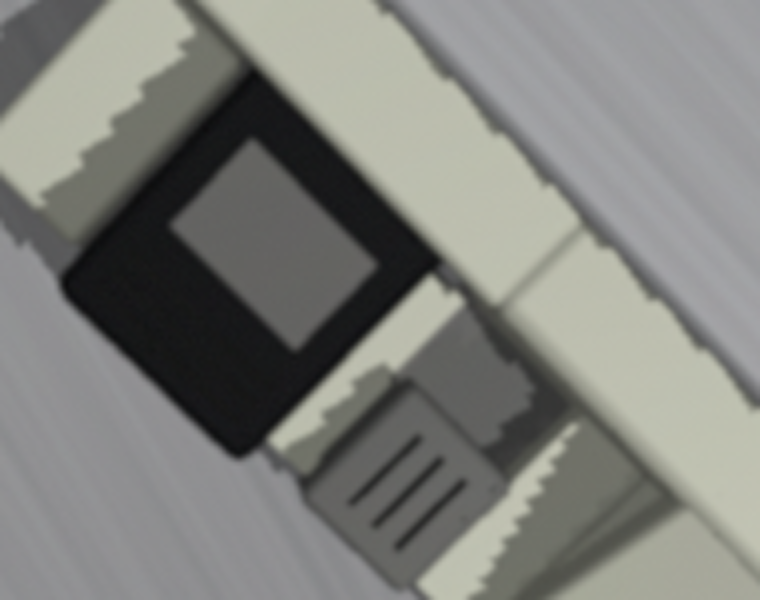

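Run:
```python
from go import *
s=dict(np.load("w1.npz"));C=cam("wrist",s)
P=[(65,285,-155,93,40),(240,458,-155,47,40),(408,387,-123,34,28),(503,490,-123,6,28),(305,490,-153,34,28),(405,588,-153,6,28)]
pts=[(265+(a-1.5)/4,90+(b-1.5)/4,x,y,z) for a,b,x,y,z in P]+[(303,76,-105,120,48)]
p,r=fit(C,pts);print(p,r);np.save("p.npy",p)
plan(p,z=.06)
for n,u,v,z in(("cutter",157,131,.045),):print(n,ray(C,u,v,z))
```

```text
[ 0.68439917 -0.01631169  0.24634784] [[-0.8  2.3]
 [-0.3 -1.2]
 [ 2.   0.1]
 [ 2.9 -1.5]
 [-1.5 -0.1]
 [-1.6 -1.5]
 [ 0.1  2.8]]
pos [ 0.5146 -0.0202  0.1605] t 1.75 F [ 0.1 -1.1  0.1] w 0.05798447669824135
shift [  5.   -1.1 100.5] twist 0.0054
cutter [0.45241649 0.0918637  0.045     ]
```

Emit:
step_arm(commands="3 -1 20 0.005; 5 -1 40 0.005; 5 -1 60 0.005; 5 -1 80 0.005; 5 -1 95 0.005; 5 -1 110 0.005; 5 -1 110 0.005; 5 -1 110 0.005")

```text
time: 2.55
ee_pos: [0.5166, -0.016, 0.0512]
orientation: [0.0, 0.87, 0.493, 0.0]
force: [0.9, 1.6, 1.6]
grip_width: 0.0576
```

Run:
```python
from go import *
s=sense();im=read_camera("wrist");cv2.imwrite("pics/w2.png",im)
cv2.imwrite("pics/s2.png",cv2.resize(read_camera("scene")[200:320,200:360],None,fx=5,fy=5,interpolation=cv2.INTER_CUBIC))
p=np.load("p.npy");plan(p,z=.05);C=cam("wrist",s)
for l in((-138,20,28),(-155,47,40),(-155,93,40)):print(l,proj(C,toW(p,*l)).round())
```

```text
pos [ 0.517  -0.0158  0.0517] t 2.65 F [ 1.  -0.2 -1.1] w 0.05746557623769046
shift [-0.1 -1.   1.7] twist -0.0008
(-138, 20, 28) [391. 265.]
(-155, 47, 40) [327. 259.]
(-155, 93, 40) [251. 186.]
```

View pics/w2.png

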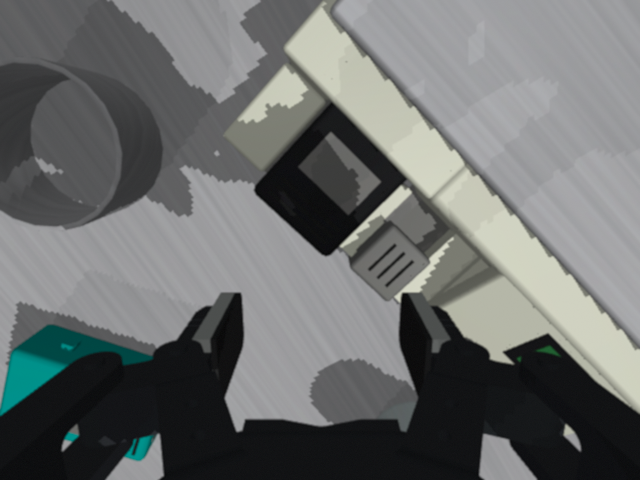

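View pics/s2.png

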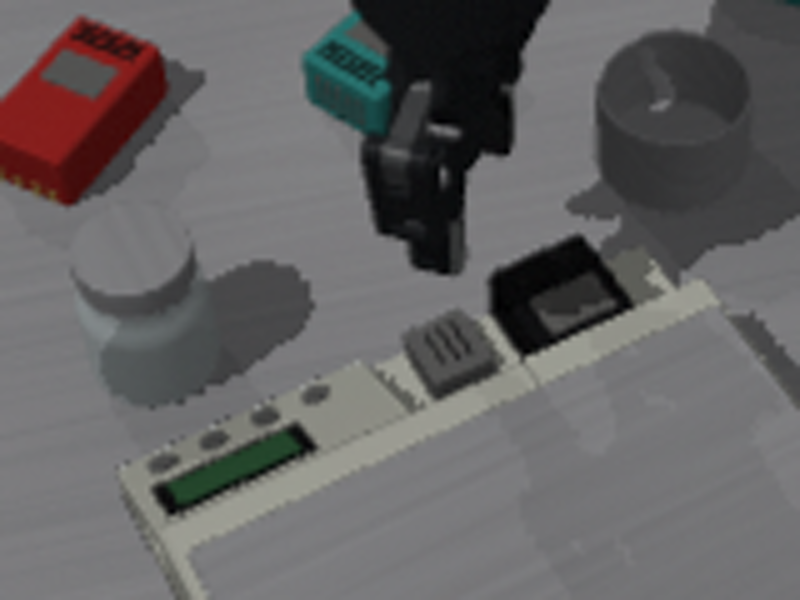

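The wrist view shows the key at (390,260), as predicted, and the fingertips' top edges at v≈293. The scene crop shows the key finger's tip at (437,268), short of the key at (450,350). I need to check where the fingertips really are.

Run:
```python
from go import *
s=sense();q=s["orientation"];M=Ro.from_quat([q[1],q[2],q[3],q[0]]).as_matrix()
S=cam("scene");W=cam("wrist",s)
for y in(29,43,-29,-43):
  for x in(11,-11):
    for z in(11,0,-11):
      X=s["ee_pos"]+M@np.array([x,y,z])/1000
      print((x,y,z),X.round(3),"scenecrop",((proj(S,X)-200)*5).round(),"wrist",proj(W,X).round())
p=np.load("p.npy");k=toW(p,-138,20,28);print("key",k,"crop",(proj(S,k)-200)*5)
# scene ray & wrist ray of the visible tip
def rd(C,u,v):
    K,R,t=C;return -R.T@t,R.T@np.linalg.inv(K)@np.array([u,v,1.])
for a,b in(((437,270),(417,293)),((465,272),(405,293)),((411,268),(436,293))):
    o1,d1=rd(S,200+a[0]/5,200+a[1]/5);o2,d2=rd(W,*b)
    l=np.linalg.lstsq(np.c_[d1,-d2],o2-o1,rcond=None)[0];m=(o1+d1*l[0]+o2+d2*l[1])/2
    print(m,"gap",np.linalg.norm(o1+d1*l[0]-o2-d2*l[1]),"tool",(M.T@(m-s["ee_pos"])*1000).round(1))
```

```text
(11, 29, 11) [ 0.548 -0.021  0.041] scenecrop [468. 318.] wrist [389. 256.]
(11, 29, 0) [ 0.547 -0.021  0.052] scenecrop [467. 301.] wrist [393. 264.]
(11, 29, -11) [ 0.547 -0.021  0.063] scenecrop [466. 284.] wrist [397. 273.]
(-11, 29, 11) [ 0.536 -0.04   0.041] scenecrop [416. 305.] wrist [386. 301.]
(-11, 29, 0) [ 0.536 -0.04   0.052] scenecrop [415. 289.] wrist [390. 312.]
(-11, 29, -11) [ 0.536 -0.04   0.063] scenecrop [414. 272.] wrist [395. 323.]
(11, 43, 11) [ 0.56  -0.028  0.041] scenecrop [457. 344.] wrist [420. 256.]
(11, 43, 0) [ 0.559 -0.028  0.052] scenecrop [456. 328.] wrist [426. 264.]
(11, 43, -11) [ 0.559 -0.028  0.063] scenecrop [455. 311.] wrist [433. 273.]
(-11, 43, 11) [ 0.548 -0.047  0.041] scenecrop [405. 332.] wrist [417. 301.]
(-11, 43, 0) [ 0.548 -0.047  0.052] scenecrop [404. 315.] wrist [422. 312.]
(-11, 43, -11) [ 0.548 -0.047  0.063] scenecrop [402. 299.] wrist [429. 323.]
(11, -29, 11) [0.498 0.009 0.041] scenecrop [510. 212.] wrist [259. 256.]
(11, -29, 0) [0.498 0.009 0.052] scenecrop [510. 195.] wrist [255. 264.]
(11, -29, -11) [0.498 0.009 0.063] 
[... 368 characters left out ...]
0.016 0.052] scenecrop [520. 170.] wrist [222. 263.]
(11, -43, -11) [0.486 0.016 0.063] scenecrop [519. 153.] wrist [216. 272.]
(-11, -43, 11) [ 0.474 -0.003  0.041] scenecrop [471. 176.] wrist [231. 301.]
(-11, -43, 0) [ 0.474 -0.003  0.052] scenecrop [470. 159.] wrist [225. 311.]
(-11, -43, -11) [ 0.474 -0.003  0.063] scenecrop [469. 142.] wrist [219. 323.]
key [ 0.54568819 -0.03056869  0.028     ] crop [445.7467053  337.40921088]
[ 0.54844073 -0.03033754  0.07341528] gap 0.005893278369566926 tool [  3.7  34.5 -21.7]
[ 0.54765002 -0.02343364  0.07333903] gap 0.004446631496644504 tool [  9.2  30.3 -21.6]
[ 0.55173518 -0.03686171  0.07684606] gap 0.015808514851787043 tool [ -0.2  40.7 -25.1]
```

The two views agree that the key finger is laterally on the key (within about 3 mm). The tips are seen higher than expected, so I'll descend slowly and watch the force.

Emit:
step_arm(commands="0 -1 2 0; 0 -1 4 0; 0 -1 6 0; 0 -1 8 0; 0 -1 9 0; 0 -1 10 0; 0 -1 10 0; 0 -1 10 0")

```text
time: 3.45
ee_pos: [0.5157, -0.0146, 0.0406]
orientation: [-0.0, 0.87, 0.493, 0.0]
force: [-0.5, 0.6, 0.3]
grip_width: 0.0582
```

Emit:
step_arm(commands="0 0 1 0; 0 0 2 0; 0 0 3 0; 0 0 4 0; 0 0 5 0; 0 0 5 0; 0 0 5 0; 0 0 5 0")

```text
time: 4.25
ee_pos: [0.5157, -0.0146, 0.0357]
orientation: [0.0, 0.87, 0.493, 0.0]
force: [-0.1, 0.1, -0.2]
grip_width: 0.0581
```

Run:
```python
from go import *
s=sense();w=read_camera("wrist");sc=read_camera("scene")
a=cv2.resize(w[150:350,180:460],None,fx=1.4,fy=1.4);b=cv2.resize(sc[215:305,245:345],None,fx=4,fy=4,interpolation=cv2.INTER_CUBIC)
c=np.zeros((360,a.shape[1]+b.shape[1],3),np.uint8);c[:280,:392]=a;c[:360,392:]=b
cv2.imwrite("pics/m3.png",c);plan(np.load("p.npy"),z=.03)
```

```text
pos [ 0.5157 -0.0146  0.0356] t 4.35 F [ 0.8 -0.2 -0.1] w 0.05796307664988029
shift [-0.4  0.7  5.6] twist 0.0001
```

View pics/m3.png

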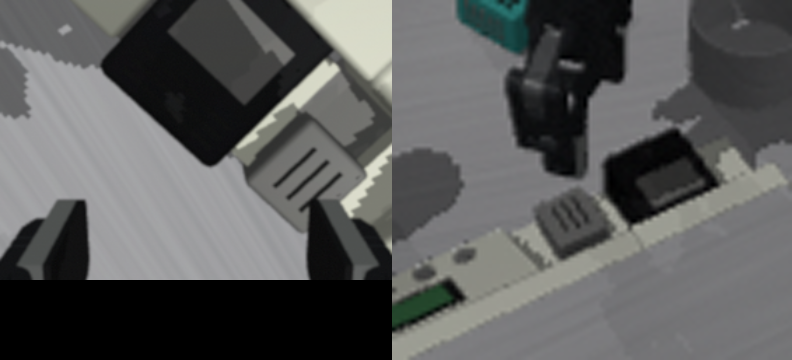

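The tips still stand about 30 mm above the key in both views: about 22 mm behind the TCP, not 11 ahead. I'll keep descending and watch the force.

Emit:
step_arm(commands="0 0 3 0; 0 0 6 0; 0 0 9 0; 0 0 12 0; 0 0 15 0; 0 0 18 0; 0 0 18 0; 0 0 18 0")

```text
time: 5.15
ee_pos: [0.5157, -0.0147, 0.0176]
orientation: [-0.0, 0.87, 0.493, -0.0]
force: [1.0, 0.6, 0.7]
grip_width: 0.0578
```

Run:
```python
from go import *
s=sense();w=read_camera("wrist");sc=read_camera("scene")
a=cv2.resize(w[130:350,180:460],None,fx=1.5,fy=1.5);b=cv2.resize(sc[225:300,255:330],None,fx=5,fy=5,interpolation=cv2.INTER_CUBIC)
c=np.zeros((375,a.shape[1]+b.shape[1],3),np.uint8);c[:330,:420]=a;c[:,420:]=b
cv2.imwrite("pics/m4.png",c);p=np.load("p.npy");plan(p,z=.0)
S=cam("scene");W=cam("wrist",s)
X=toW(p,-138,20,28);print("key wrist",proj(W,X),"scene",proj(S,X))
```

```text
pos [ 0.5158 -0.0146  0.0177] t 5.25 F [-0.3 -0.7  0.1] w 0.05779128584330173
shift [-0.5  0.6 17.7] twist 0.0001
key wrist [407.98694518 293.90301522] scene [289.14934106 267.48184218]
```

View pics/m4.png

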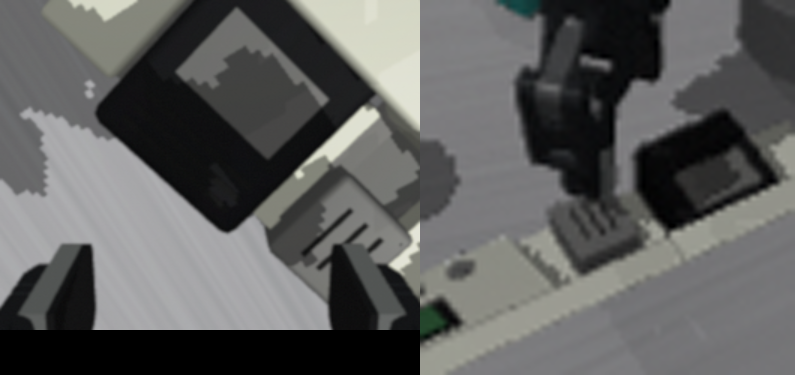

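The tip is just above the key and laterally over it: the scene crop shows it at the key's front edge (592,197), with the key centre at (597,232). I'll continue down slowly.

Emit:
step_arm(commands="0 0 2 0; 0 0 4 0; 0 0 6 0; 0 0 8 0; 0 0 8.5 0; 0 0 9 0; 0 0 9 0; 0 0 9 0")

```text
time: 6.05
ee_pos: [0.5158, -0.0146, 0.0087]
orientation: [0.0, 0.87, 0.493, 0.0]
force: [-0.1, -0.2, -0.4]
grip_width: 0.0581
```

Emit:
step_arm(commands="0 0 0.5 0; 0 0 1 0; 0 0 1.5 0; 0 0 2 0; 0 0 2.5 0; 0 0 3 0; 0 0 3 0; 0 0 3 0")

```text
time: 6.85
ee_pos: [0.5157, -0.0146, 0.0056]
orientation: [-0.0, 0.87, 0.493, 0.0]
force: [-0.5, 0.4, -1.3]
grip_width: 0.058
```

Emit:
step_arm(commands="0 0 0.5 0; 0 0 1 0; 0 0 1.5 0; 0 0 2 0; 0 0 2.5 0; 0 0 3 0; 0 0 3 0; 0 0 3 0")

```text
time: 7.65
ee_pos: [0.5157, -0.0146, 0.0027]
orientation: [0.0, 0.87, 0.493, 0.0]
force: [-0.7, 0.3, 2.1]
grip_width: 0.0579
```

Run:
```python
from go import *
s=sense();w=read_camera("wrist");sc=read_camera("scene")
a=cv2.resize(w[130:350,180:460],None,fx=1.5,fy=1.5);b=cv2.resize(sc[225:300,255:330],None,fx=5,fy=5,interpolation=cv2.INTER_CUBIC)
c=np.zeros((375,a.shape[1]+b.shape[1],3),np.uint8);c[:330,:420]=a;c[:,420:]=b
cv2.imwrite("pics/m5.png",c);plan(np.load("p.npy"),z=.0)
```

```text
pos [ 0.5157 -0.0146  0.0027] t 7.75 F [-0.9 -0.2  0.8] w 0.057689052847484365
shift [-0.4  0.7  2.7] twist 0.0001
```

View pics/m5.png

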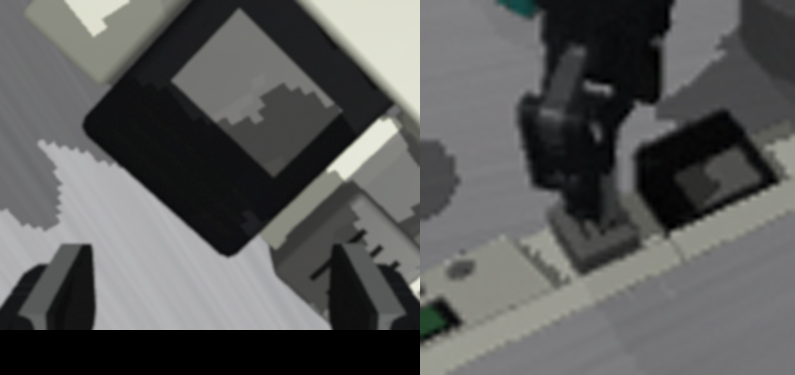

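The tip now looks right at the key's top and the pack is still home. I'll press on in small steps.

Emit:
step_arm(commands="0 0 0.5 0; 0 0 1 0; 0 0 1.5 0; 0 0 2 0; 0 0 2 0; 0 0 2 0; 0 0 2 0; 0 0 2 0")

```text
time: 8.55
ee_pos: [0.5157, -0.0147, 0.0007]
orientation: [0.0, 0.87, 0.493, 0.0]
force: [-1.3, 0.3, 4.2]
grip_width: 0.058
```

Emit:
step_arm(commands="0 0 0.7 0; 0 0 1.5 0; 0 0 2.2 0; 0 0 3 0; 0 0 3.5 0; 0 0 4 0; 0 0 4 0; 0 0 4 0")

```text
time: 9.35
ee_pos: [0.5153, -0.0147, -0.0034]
orientation: [-0.0, 0.87, 0.493, -0.0]
force: [-3.7, -1.2, 6.0]
grip_width: 0.0578
```

Run:
```python
from go import *
for i in range(2):
    s=sense();w=read_camera("wrist");sc=read_camera("scene");print(s["force"].round(1))
a=cv2.resize(w[130:350,180:460],None,fx=1.5,fy=1.5);b=cv2.resize(sc[225:300,255:330],None,fx=5,fy=5,interpolation=cv2.INTER_CUBIC)
c=np.zeros((375,a.shape[1]+b.shape[1],3),np.uint8);c[:330,:420]=a;c[:,420:]=b
cv2.imwrite("pics/m6.png",c);plan(np.load("p.npy"),z=.0)
```

```text
[-3.7 -1.2  6. ]
[-3.7 -0.3  6.3]
pos [ 0.5153 -0.0146 -0.0034] t 9.55 F [-3.1 -0.7  5.6] w 0.05836108606485766
shift [-0.2  1.  -3.4] twist 0.0004
```

View pics/m6.png

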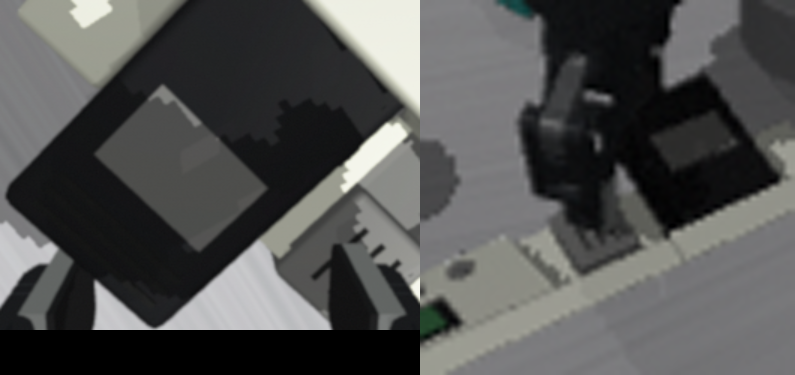

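Pack released and caught: its front corners are at crop (8,193) and (155,325), against the left finger, and the force shows about 3.5 N along -x. Now I measure the travel.

Run:
```python
from go import *
p=np.load("p.npy");s=sense();C=cam("wrist",s);c,n=np.cos(p[2]),np.sin(p[2])
for a,b in((8,193),(155,325)):
    d=ray(C,180+a/1.5,130+b/1.5,.04)[:2]-p[:2];print((np.array([c*d[0]+n*d[1],-n*d[0]+c*d[1]])*1000).round(1))
print(s["force"],s["time"])
```

```text
[-174.9   92.7]
[-175.4   50.3]
[-3.09842471 -0.67010893  5.61663167] 9.55
```

```bash
python3 -c "
from rig import *
ticket.job_done();s=sense();print(s['force'],s['time'])"
```

```text
the job is handed in; nothing more can be done
the job is handed in; nothing more can be done
```

The release key is pressed and the battery pack is caught, and I handed the job in at about 9.6 s. One finger holds the key down. The other stands against the pack's front end with the spring pushing on it.

- **Travel:** the last wrist picture puts the pack's front about 20 mm out of its home position (x ≈ -175 mm on the scale, against -155 mm latched). That is between the 10 mm and 40 mm limits, with an error of a few millimetres.
- **Forces:** the wrist sensor showed about 3 N along -x from the pack and about 6 N upward from the key. Both were steady over the last readings. The gripper opening stayed at 58 mm.
- **Other objects:** no move passed close to the jar, cutter ring, bowl or spatula. I did not take a final full picture to confirm they had not moved.
- **Disagreement:** the fingertips turned out to be about 22 mm behind the TCP, not 11 mm ahead as the interface says. Two camera views agreed on this and the contact with the key confirmed it, so I came down slowly, watching the force.
- **Failed check:** I tried to read the force after handing in, but the robot no longer answered. I could not confirm the final second.

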